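# View a chromatography plate in the UV box

## Robot

A 6-joint arm with a two-finger parallel gripper is mounted at the origin on a cart in front of the work surface, level with it; the furniture and walls round the work are solid. World frame = base frame: x ahead of the robot, y to its left, z up, the work surface at z = 0. Lengths are in m, angles in rad, forces in N, time in s.
With the tool pointing down it reaches from about 0.3 to 0.875 m from the base axis. Payload 6.4 kg.
Tool frame: the origin (TCP) lies midway between the tips of the shut fingers; the grasp point (between the pads) lies 19 mm behind it; z points along the fingers, y is the line along which they close (so a half turn about z gives the same grasp; the last joint's range is limited). The gripper opens to 85 mm and grips with 20 to 120 N. Pads are 22 mm wide; open, the fingers measure 114 mm over their backs; the gripper's body (76 mm by 85 mm) begins 54 mm behind the grasp point. The pads swing forward as they close: fully open they stand 13 mm farther back than shut.
Start: joints at [-1.405, 0.181, 1.607, -0, 1.354, -0.206], TCP at [0.209, -0.536, 0.231] pointing down, gripper open.
Joint ranges: [-2.99, 2.99], [-0.89, 2.07], [0.3, 2.58], [-1.14, 4.28], [0, 2.63], [-3.12, 3.12]. Speed limits (rad/s): [2.57, 2.57, 3.01, 3.14, 3.14, 3.14].

## Interface

Orientations are given as a unit quaternion [w, x, y, z].
In Python, from bench import sensors, vision, ctrl gives the robot as it stands.
- The arm moves only by the tool carry_out, never from a script. Its argument "deltas" is text: rows parted by semicolons, each of 7 numbers parted by spaces: the shift along the tool's x, y, z in mm, then the turn, a rotation vector about the tool's x, y, z in rad, then the closure, from 0 (fully open) to 1 (shut). In form: tx ty tz ax ay az claw; .... A call has 1 to 12 rows; each row is the pose to reach, as a shift and turn from the pose commanded when the call began, along the tool's axes at that moment; what a row does not reach only later rows make up. A row lasts 1/8 s, in which the tool goes at most 62.5 mm and 10.7 degrees, less where a joint would pass 70% of its speed; a pose out of reach is approached as far as the arm can. A call with a gripper value outside its range is refused whole. The fingers move at their own pace and stop on an object; the grip force is fixed at half the most. Time passes only in rows, so rows that repeat a pose let the fingers close. It gives the time, the measured TCP pose, the force, the opening and the grip force at its end, in the units of the state.
- sensors.get_obs(): the state, without advancing time (a new reading comes with each control period).
- vision.camera(name): name is "scene" or "top" or "wrist"; returns the picture (420x560x3 uint8, blue, green, red); there is no depth.
- vision.camera_model(name): a dict with "K" (3x3 intrinsics, pixels), "extrinsics" (4x4, takes a point from world to camera coordinates); the wrist camera has in their place "hand_eye" (4x4, takes a point from camera to tool coordinates, whose origin is the TCP and whose axes are the flange's). Camera axes: x right, y down, z forward; pixel columns grow to the right and rows downward; lengths in m; the calibration is good to about 2 mm. A picture is of the moment at which its call begins: read the wrist's pose just before it. camera_model takes no time and is no camera call.
- ctrl.hand_in(): hands the job in; it is judged then, once.
The state is a dict: "time_s": time; "q": joint angles; "dq": joint speeds; "joint_efforts": joint torques, N m; "eef_pos": TCP position; "eef_rot": TCP orientation; "wrist_force": force on the tool from outside, world axes, zero at the start; "torque": the same for the moment, N m; "opening": opening from 0.0 (shut) to 1.0 (fully open); "grasp_force": force on a finger pad.
Only numpy, scipy, OpenCV 4.12 (cv2) and the standard library are available. Lean on these libraries where they do the work, as an engineer would, in place of code of your own. Each camera call takes 0.05 s, during which the arm holds its last target. There are 200 camera calls.

## Task

Lever the snap-shut cover over the plate slot of the grey UV viewing box open with the spatula: push its blade into the notch under the cover's front lip and pry up until the catch lets go and the cover springs open, then lay the spatula flat on the bench. Take the tall narrow plate out of the drying rack and lower it upright through the slot until about half of it is inside, touching neither the floor of the box nor pressing on the slot. Finish while holding it there (if let go it would drop in), with the wide plate left in the rack and the other things undisturbed.

Things in the scene. Friction and masses are not known exactly. Their poses are not given: they have to be found in the camera images.
- viewing_box: grey UV viewing box, 100 x 130 x 95 mm (x, y, z), fixed; origin at the centre of its underside, z up. Its glass window and the pry notch are in its front, the face towards its -x (towards the robot). The slot is in its flat top, hidden by the cover while that is shut. Inner floor 10 mm above the bench.
- notch (a point): point in the middle of the pry notch's opening in the box's front face, 4.5 mm below the box top, axes as the box. The notch cuts into the top front edge of the box: 24 mm wide (y), 9 mm high (the cover's underside is its roof), 14 mm deep (into +x).
- slot_cover (a joint): hinge of the black slot cover, rad: 0 shut, 2.0 open (leaning back). A 46 x 84 x 4 mm plate on the box top, underside 95 mm above the bench, front lip flush with the box front, hinged along y 46 mm behind it; the lip swings up and back. A ball catch holds it: about 3 N up at the blade tip and 10 mm of lift free it, then a spring throws it fully open and keeps it so.
- slot_mouth (a point): centre of the slot, level with the box top, axes as the box, 28 mm behind the front face. It goes straight down through the 9 mm thick top into the hollow box: 54 mm long (y), 9 mm wide (x), 2 mm clearance on each side of the tall plate; inner floor 85 mm below, no ledge. The open cover stands 18 mm behind it, 45 mm high, leaning away; nothing of it comes nearer than 16 mm.
- spatula: flat steel spatula with a dark wooden handle, lying on the bench; 152 mm long, 35 g, along its x axis, blade tip towards +x. Origin under the front part of the handle, the place to grip, z up. Handle 14 mm wide (y), 15 mm high, from x = -82 to +15 mm; blade 12 mm wide, 2.5 mm thick, centred 7.5 mm above the underside.
- spatula_tip (a point): rounded end of the spatula's blade, 70 mm ahead (+x) of the origin and 7.5 mm above the underside.
- drying_rack: white plastic drying rack, 112 x 90 x 30 mm (x, y, z), fixed; origin at the centre of its underside. Five grooves along its y axis, 7 mm wide, at x = -40, -20, 0, 20, 40 mm, 24 mm deep (groove floor 6 mm above the bench).
- tall_plate: tall narrow glass chromatography plate with a white coating, 5 mm thick (x), 50 mm wide (y), 110 mm high (z), 50 g; stands upright in one of the rack's grooves at x = -20 or +20 mm. Origin at the centre of its lower edge, z up.
- plate_foot (a point): centre of the tall plate's lower edge (same point as its origin).
- low_plate: the wide plate: same make, 5 mm thick (x), 70 mm wide (y), 80 mm high; stands in the other of those two grooves. Does not fit the slot; stays in the rack.
- centrifuge_tube: screw-cap centrifuge tube lying down, 35 x 114 x 35 mm; leave alone. Origin under its middle.
- vial: standing brown vial with black cap, 22 mm across, 51 mm high; leave alone. Origin under its centre.
- small_beaker: small glass beaker, 52 mm across, 62 mm high; leave alone. Origin under its centre.

How it is judged:
By the outcome, as a careful person would: the job done as asked, in the order asked, and still so for the second after the job is handed in, while the arm keeps its last pose, push and grip.
It also fails if it takes over 64 s, if anything falls off the work surface, if the arm or the gripper's body presses on something with over 40 N, if the wrist force passes 120 N, or if a joint passes its speed limit or range.

## Working session

There is one attempt and no reset: what is moved stays moved. The work goes in short steps, Python scripts to look and compute and a tool call to move; the robot and the scene stay as the last step left them, time stands still between calls to the robot, and variables do not carry over. Pictures are saved under pics/ and viewed, at most 10 in all, crops included, and the job is handed in when it is done.

Besides the shell and the picture viewer there is one more tool, called after "Call:" by a JSON object that holds its "api" and its "payload", one argument or row to a line. carry_out: Moves the arm, as the interface text tells. Its arguments: {"type":"object","properties":{"deltas":{"type":"string"}},"required":["deltas"]}

```bash
mkdir -p pics; ls
python3 - <<'E'
from bench import sensors, vision
import cv2, numpy as np
np.set_printoptions(precision=4,suppress=True)
for n in ("scene","top"):
    cv2.imwrite(f"pics/{n}0.png",vision.camera(n)); m=vision.camera_model(n); print(n,m["K"],m["extrinsics"])
print(vision.camera_model("wrist"))
o=sensors.get_obs(); print(o)
E
```

```text
pics
scene [[496.3643   0.     276.1784]
 [  0.     496.3643 202.4292]
 [  0.       0.       1.    ]] [[-0.806  -0.5914 -0.0255  0.4668]
 [-0.2147  0.3323 -0.9184  0.1827]
 [ 0.5516 -0.7347 -0.3948  1.0037]
 [ 0.      0.      0.      1.    ]]
top [[538.7093   0.     287.1716]
 [  0.     538.7093 202.6885]
 [  0.       0.       1.    ]] [[-0.0171 -0.9998  0.0081  0.0792]
 [-0.9814  0.0152 -0.1916  0.55  ]
 [ 0.1914 -0.0112 -0.9814  1.2877]
 [ 0.      0.      0.      1.    ]]
{'K': array([[316.5357,   0.    , 279.0735],
       [  0.    , 316.5357, 207.9319],
       [  0.    ,   0.    ,   1.    ]]), 'hand_eye': array([[-0.0005, -0.9644, -0.2644,  0.0687],
       [ 1.    , -0.0007,  0.0005, -0.0008],
       [-0.0007, -0.2644,  0.9644, -0.142 ],
       [ 0.    ,  0.    ,  0.    ,  1.    ]])}
{'time_s': 0.1, 'q': array([-1.4053,  0.1815,  1.6079, -0.    ,  1.3538, -0.2063]), 'dq': array([-0.0003, -0.0015, -0.0028, -0.0003,  0.0009, -0.0023]), 'joint_efforts': array([  0.001 , -44.5876, -35.2238,  -0.0002,   0.0042,  -0.    ]), 'eef_pos': array([ 0.2088, -0.5352,  0.2305]), 'eef_rot': array([-0.0008,  0.9828,  0.1849,  0.    ]), 'wrist_force': array([-0.9495,  0.3823,  0.3133]), 'torque': array([ 0.0034,  0.0293, -0.0155]), 'grasp_force': 0.0, 'opening': 1.000487284095048}
```

View pics/scene0.png

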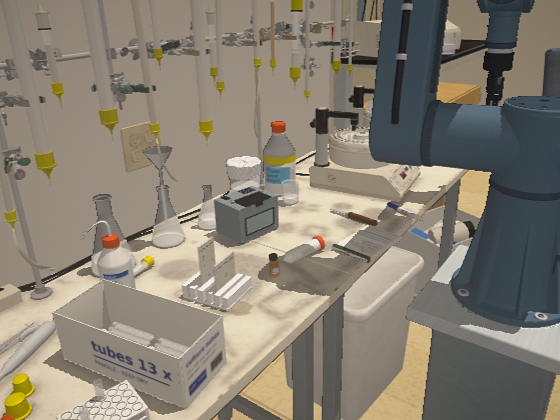

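View pics/top0.png

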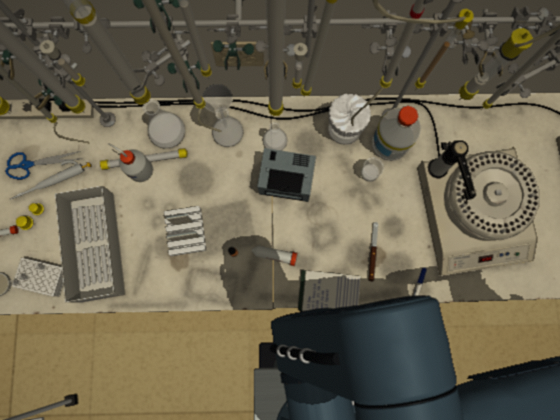

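The scene and top pictures show the box near top (287,173), the rack at (185,230), and the spatula at (373,250) with its blade tip at about (375,225). I'll zoom in to get the details.

```bash
cat > h.py <<'E'
from bench import sensors, vision
import cv2, numpy as np
from scipy.spatial.transform import Rotation as R
np.set_printoptions(precision=4,suppress=True)
def tool():
    o=sensors.get_obs(); T=np.eye(4); T[:3,:3]=R.from_quat(o["eef_rot"],scalar_first=True).as_matrix(); T[:3,3]=o["eef_pos"]; return T
def ray(n,uv,T=None):
    m=vision.camera_model(n)
    W=T@m["hand_eye"] if n=="wrist" else np.linalg.inv(m["extrinsics"])
    d=W[:3,:3]@np.linalg.solve(m["K"],[uv[0],uv[1],1.]); return W[:3,3],d
def onz(n,uv,z,T=None):
    c,d=ray(n,uv,T); return c+d*(z-c[2])/d[2]
def proj(n,p,T=None):
    m=vision.camera_model(n)
    E=np.linalg.inv(T@m["hand_eye"]) if n=="wrist" else m["extrinsics"]
    q=m["K"]@(E@np.r_[p,1])[:3]; return q[:2]/q[2]
def two(n1,u1,n2,u2,T1=None,T2=None):
    c1,d1=ray(n1,u1,T1);c2,d2=ray(n2,u2,T2)
    s=np.linalg.lstsq(np.c_[d1,-d2],c2-c1,rcond=None)[0]
    return (c1+d1*s[0]+c2+d2*s[1])/2, np.linalg.norm(c1+d1*s[0]-c2-d2*s[1])
E
python3 - <<'E'
from h import *
im=cv2.imread("pics/top0.png")
a=cv2.resize(im[140:260,155:325],None,fx=4.4,fy=4.4,interpolation=cv2.INTER_CUBIC)
cv2.imwrite("pics/c1.png",a)
# spatula handle mask
c=im[215:290,355:395].astype(int); b,g,r=c[...,0],c[...,1],c[...,2]
hm=((r-b>25)&(r<150)).astype(np.uint8)
n,l,s,ce=cv2.connectedComponentsWithStats(hm); i=1+np.argmax(s[1:,4]); print(s[i],ce[i]+[355,215])
for uv in [(375,224),(374,248),(372,279)]: print(uv,onz("top",uv,.0075))
for uv in [(264,150),(315,155),(310,198),(260,193)]: print(uv,onz("top",uv,.095))
for uv in [(166,210),(200,207),(206,252),(169,254)]: print(uv,onz("top",uv,.03))
E
```

```text
[ 14  31  26  34 591] [381.1252 262.2335]
(375, 224) [ 0.5011 -0.154   0.0075]
(374, 248) [ 0.4396 -0.1485  0.0075]
(372, 279) [ 0.3618 -0.1397  0.0075]
(264, 150) [0.6757 0.1254 0.095 ]
(315, 155) [0.6611 0.0005 0.095 ]
(310, 198) [0.5537 0.0154 0.095 ]
(260, 193) [0.5679 0.136  0.095 ]
(166, 210) [0.5417 0.3757 0.03  ]
(200, 207) [0.5481 0.2902 0.03  ]
(206, 252) [0.4341 0.2738 0.03  ]
(169, 254) [0.4306 0.3654 0.03  ]
```

View pics/c1.png

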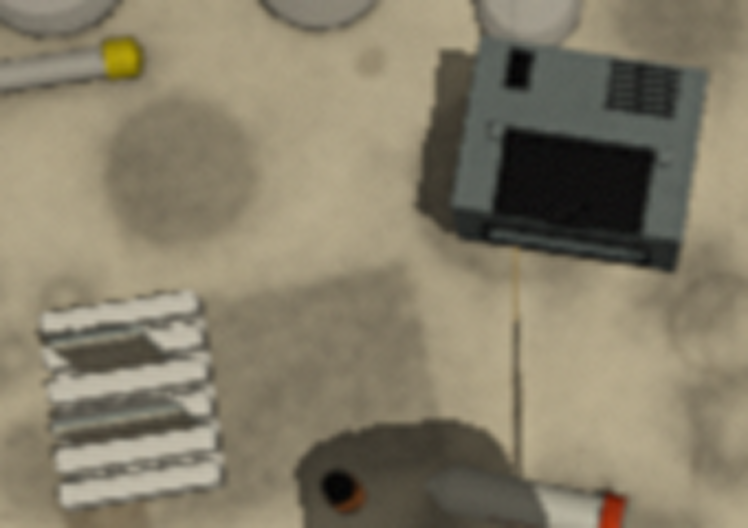

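The zoomed top crop shows:
- The box top's corners, in full-image pixels: back-left (264.5,148.6), back-right (316,156), front-left (258,187), front-right (309.5,194.5).
- The black cover at the front of the box.
- Two plates in the rack. The one in the upper (+x) groove looks narrower.

Next I'll move above the spatula and look with the wrist camera.

```bash
cat >> h.py <<'E'
def Rt(yaw,pitch=0):  # tool down, tool x at yaw; pitch>0 tips tool x axis upward
    c,s=np.cos(yaw),np.sin(yaw)
    A=np.array([[c,s,0],[s,-c,0],[0,0,-1.]]); return A@R.from_rotvec([0,pitch,0]).as_matrix()
def delta(p,yaw,pitch=0):
    T=tool(); d=T[:3,:3].T@(np.array(p)-T[:3,3])*1000
    w=R.from_matrix(T[:3,:3].T@Rt(yaw,pitch)).as_rotvec(); print("mm",d.round(1),"rot",w.round(3))
E
python3 - <<'E'
from h import *
P=[onz("top",(155+u/4.4,140+v/4.4),.095) for u,v in [(482,38),(708,70),(678,238),(455,208)]]
for p in P: print(p)
e=P[1]-P[0]; f=P[2]-P[3]; print("yaw", [np.arctan2(e[1],e[0])+np.pi/2, np.arctan2(f[1],f[0])+np.pi/2], np.linalg.norm(e),np.linalg.norm(f))
delta([.425,-.147,.16],-.10)
E
```

```text
[0.6792 0.124  0.095 ]
[ 0.6588 -0.0017  0.095 ]
[0.5634 0.0174 0.095 ]
[0.5822 0.1397 0.095 ]
yaw [np.float64(-0.16067786619882485), np.float64(-0.15214397589714412)] 0.12733581534740243 0.1237566879309603
mm [ 342.4 -283.    71. ] rot [-0.002  0.     0.472]
```

Call:
{"api": "carry_out", "payload": {
  "deltas": "58 -47 12 0 0 0.08 0;116 -95 24 0 0 0.16 0;174 -142 36 0 0 0.24 0;232 -190 48 0 0 0.32 0;290 -237 60 0 0 0.4 0;342 -283 71 0 0 0.472 0;342 -283 71 0 0 0.472 0;342 -283 71 0 0 0.472 0"
}}

```text
time_s: 1.1
eef_pos: [0.425, -0.1441, 0.1593]
eef_rot: [-0.001, 0.999, -0.048, -0.001]
wrist_force: [-0.3, -0.7, 0.3]
opening: 1.001
grasp_force: 0.0
```

Run:
```python
from h import *
T=tool(); im=vision.camera("wrist"); np.save("T1.npy",T); cv2.imwrite("pics/w1.png",im); print(T)
```

```text
[[ 0.9955 -0.0952 -0.0015  0.425 ]
 [-0.0952 -0.9955  0.0017 -0.1441]
 [-0.0017 -0.0015 -1.      0.1593]
 [ 0.      0.      0.      1.    ]]
```

View pics/w1.png

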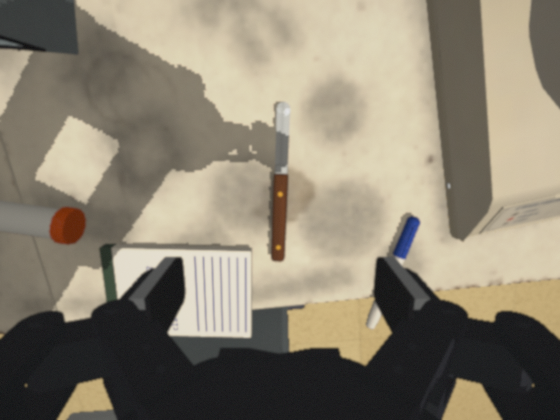

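The wrist view shows the spatula with its tip at (282,103), the handle front at (280,174) and the handle end at (278,260). The space around it is clear, with the notebook to the left.

Run:
```python
from h import *
T=np.load("T1.npy")
tip=onz("wrist",(282.5,103),.0075,T); j=onz("wrist",(280.5,173),.012,T); e=onz("wrist",(278,260),.009,T)
print(tip,j,e,np.linalg.norm(tip-e)); d=(tip-e)[:2]; y=np.arctan2(d[1],d[0]); d/=np.linalg.norm(d)
o=tip[:2]-.07*d; o2=e[:2]+.082*d; print(y,o,o2); m=(o+o2)/2
delta([*m,.05],y); delta([*m,.005],y)
```

```text
[ 0.5078 -0.1535  0.0075] [ 0.4469 -0.146   0.012 ] [ 0.3592 -0.1351  0.009 ] 0.14981508592877255
-0.1231858366611105 [ 0.4384 -0.1449] [ 0.4406 -0.1452]
mm [ 14.5  -1.  109.4] rot [-0.001  0.001  0.027]
mm [ 14.5  -0.9 154.4] rot [-0.001  0.001  0.027]
```

Call:
{"api": "carry_out", "payload": {
  "deltas": "8 -1 50 0 0 0.027 0;14.5 -1 100 0 0 0.027 0;14.5 -1 130 0 0 0.027 0;14.5 -1 145 0 0 0.027 0;14.5 -1 154 0 0 0.027 0;14.5 -1 154 0 0 0.027 0.5;14.5 -1 154 0 0 0.027 1;14.5 -1 154 0 0 0.027 1;14.5 -1 154 0 0 0.027 1;14.5 -1 154 0 0 0.027 1;14.5 -1 154 0 0 0.027 1;14.5 -1 154 0 0 0.027 1"
}}

```text
time_s: 2.65
eef_pos: [0.4397, -0.1485, 0.0071]
eef_rot: [0.0, 0.998, -0.063, 0.0]
wrist_force: [-0.8, 1.0, 5.8]
opening: 0.138
grasp_force: 58.6
```

Run:
```python
from h import *
delta([.4397,-.1485,.12],-.123);delta([.443,.098,.20],-.156)
```

```text
mm [   0.1    0.1 -112.9] rot [ 0.001 -0.001 -0.004]
mm [ -27.8 -244.8 -193.1] rot [ 0.    -0.001  0.029]
```

Call:
{"api": "carry_out", "payload": {
  "deltas": "0 0 -15 0 0 0 1;0 0 -50 0 0 0 1;0 0 -100 0 0 0 1;-7 -50 -140 0 0 0.01 1;-14 -100 -170 0 0 0.02 1;-21 -150 -190 0 0 0.029 1;-25 -200 -193 0 0 0.029 1;-28 -230 -193 0 0 0.029 1;-28 -245 -193 0 0 0.029 1;-28 -245 -193 0 0 0.029 1;-28 -245 -193 0 0 0.029 1"
}}

```text
time_s: 4.03
eef_pos: [0.4426, 0.0974, 0.1993]
eef_rot: [0.0, 0.997, -0.078, -0.0]
wrist_force: [0.8, 0.2, 0.5]
opening: 0.138
grasp_force: 58.8
```

Run:
```python
from h import *
T=tool(); im=vision.camera("wrist"); np.save("T2.npy",T); cv2.imwrite("pics/w2.png",im); print(T, sensors.get_obs()["grasp_force"])
cv2.imwrite("pics/w2c.png",cv2.resize(im[0:260,120:460],None,fx=2.3,fy=2.3,interpolation=cv2.INTER_CUBIC))
```

```text
[[ 0.9877 -0.1564 -0.0003  0.4426]
 [-0.1564 -0.9877 -0.0004  0.0974]
 [-0.0002  0.0004 -1.      0.1993]
 [ 0.      0.      0.      1.    ]] 58.830857276916504
```

View pics/w2c.png

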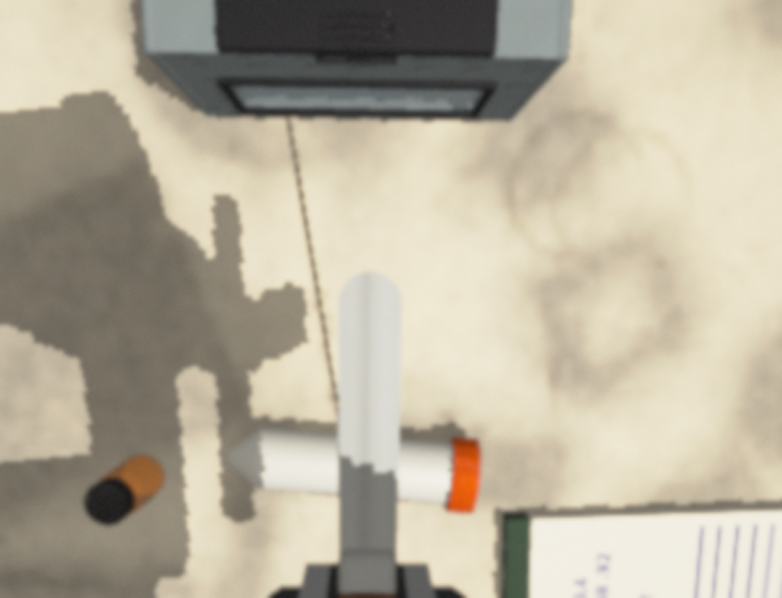

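The close view shows the box's front edge from (148,54) to (568,57) in crop pixels, the notch at (317..397, ~57), and the blade tip at (369,273). The blade is aligned with the tool.

Run:
```python
from h import *
T=np.load("T2.npy"); f=lambda u,v:(120+u/2.3,v/2.3)
L=onz("wrist",f(147,54),.095,T); Rr=onz("wrist",f(569,57.5),.095,T); N=onz("wrist",f(357,55.5),.095,T)
a=onz("wrist",f(218,53),.095,T);b=onz("wrist",f(496,54.5),.095,T); print("cover",a,b,np.linalg.norm(a-b))
e=Rr-L; print(L,Rr,np.linalg.norm(e),"yaw",np.arctan2(e[1],e[0])+np.pi/2,"N",N,(L+Rr)/2)
for z in (.19,.1995,.21):
    tip=onz("wrist",f(369.5,273),z,T); w=[np.diff([onz("wrist",f(u,300),z,T) for u in (340,400)],axis=0)]; print(z,tip,T[:3,:3].T@(tip-T[:3,3]),np.linalg.norm(w))
```

```text
cover [0.5821 0.1219 0.095 ] [0.5685 0.039  0.095 ] 0.08408144026294267
[0.5852 0.1432 0.095 ] [0.5642 0.0172 0.095 ] 0.127718909993601 yaw -0.16472423834945804 N [0.5748 0.0806 0.095 ] [0.5747 0.0802 0.095 ]
0.19 [0.511  0.0873 0.19  ] [ 0.0692 -0.0008  0.0093] 0.012116229835573436
0.1995 [0.511  0.0874 0.1995] [ 0.0691 -0.0008 -0.0002] 0.011355464057545724
0.21 [0.5109 0.0875 0.21  ] [ 0.069  -0.0009 -0.0107] 0.010514617671304596
```

Run:
```python
from h import *
y=-.162; A=Rt(y); N=np.array([.5748,.0805,.0903])
for dx in (-.02,.011): delta(N+A@[dx-.0691,.0008,0],y)
```

```text
mm [ 44.1  -3.8 108.9] rot [0.    0.    0.004]
mm [ 75.1  -3.7 108.9] rot [0.    0.    0.004]
```

Call:
{"api": "carry_out", "payload": {
  "deltas": "10 -1 40 0 0 0.004 1;30 -3 80 0 0 0.004 1;44 -4 105 0 0 0.004 1;44 -4 109 0 0 0.004 1;44 -4 109 0 0 0.004 1;44 -4 109 0 0 0.004 1"
}}

```text
time_s: 4.82
eef_pos: [0.4871, 0.0952, 0.0916]
eef_rot: [-0.0, 0.997, -0.08, 0.001]
wrist_force: [0.3, 0.1, -0.1]
opening: 0.138
grasp_force: 58.8
```

Run:
```python
from h import *
T=tool(); print(T[:3,3]); im=vision.camera("scene")
tip=T[:3,3]+T[:3,:3]@[.0691,-.0008,0]; N=np.array([.5748,.0805,.0903]); p=proj("scene",tip); q=proj("scene",N); print(tip,p,q)
x0,y0=int(q[0])-50,int(q[1])-38; print(x0,y0)
cv2.imwrite("pics/s2.png",cv2.resize(im[y0:y0+75,x0:x0+100],None,fx=8,fy=8,interpolation=cv2.INTER_CUBIC))
```

```text
[0.4871 0.0952 0.0916]
[0.5555 0.085  0.0917] [262.4745 205.4739] [257.4137 203.6675]
207 165
```

View pics/s2.png

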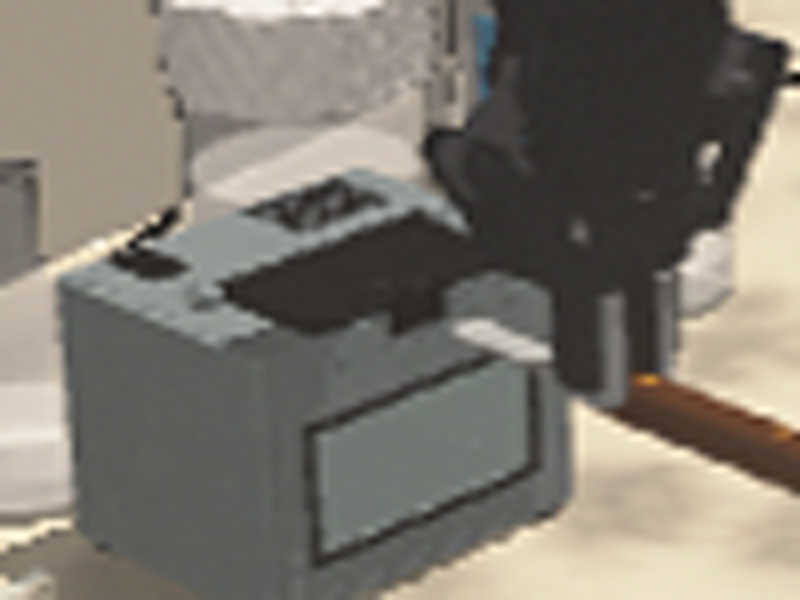

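The scene crop shows the tip at (455,325) and the notch around (413,310). Both are offset by the same ~1 px from my projections, so the alignment is good. I'll insert the blade.

Call:
{"api": "carry_out", "payload": {
  "deltas": "10 0 0.5 0 0 0 1;18 0 0.5 0 0 0 1;24 0 0.5 0 0 0 1;28 0 0.5 0 0 0 1;31 0 0.5 0 0 0 1;31 0 0.5 0 0 0 1;31 0 0.5 0 0 0 1"
}}

```text
time_s: 5.75
eef_pos: [0.517, 0.0905, 0.0897]
eef_rot: [-0.0, 0.997, -0.08, -0.0]
wrist_force: [-0.2, -0.6, -0.5]
opening: 0.136
grasp_force: 58.8
```

Call:
{"api": "carry_out", "payload": {
  "deltas": "0 0 -3 0 0 0 1;0 0 -6 0 0.02 0 1;0 0 -9 0 0.05 0 1;0 0 -12 0 0.08 0 1;0 0 -15 0 0.12 0 1;0 0 -18 0 0.15 0 1;0 0 -18 0 0.15 0 1;0 0 -18 0 0.15 0 1"
}}

```text
time_s: 6.75
eef_pos: [0.5174, 0.0905, 0.108]
eef_rot: [0.006, 0.994, -0.08, 0.075]
wrist_force: [-1.1, 0.1, -0.8]
opening: 0.139
grasp_force: 58.8
```

Run:
```python
from h import *
im=vision.camera("scene")
cv2.imwrite("pics/s3.png",cv2.resize(im[135:240,140:280],None,fx=5,fy=5,interpolation=cv2.INTER_CUBIC))
```

```text
(no output)
```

View pics/s3.png

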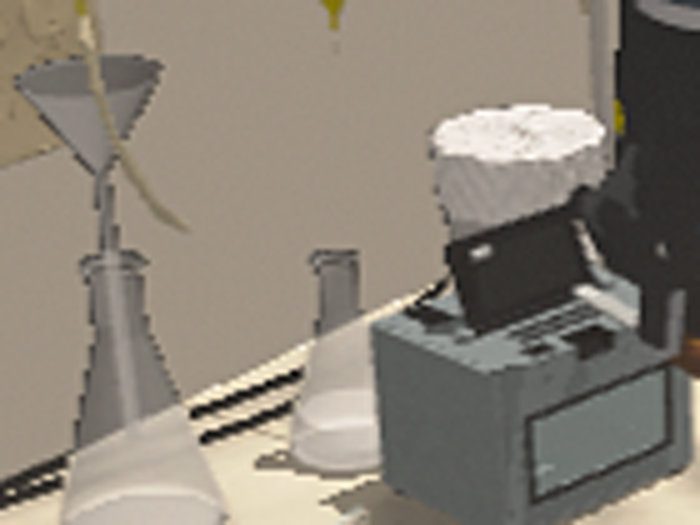

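The cover stands open, leaning back. I'll take the spatula back to its original spot and lay it down.

Run:
```python
from h import *
delta([.465,.0985,.13],-.16);delta([.4397,-.1485,.12],-.123);delta([.4397,-.1485,.02],-.123)
```

```text
mm [-49.2   0.4 -29.8] rot [-0.   -0.15 -0.  ]
mm [-36.4 248.2 -17.8] rot [ 0.003 -0.15  -0.037]
mm [-51.3 248.2  81.1] rot [ 0.003 -0.15  -0.037]
```

Call:
{"api": "carry_out", "payload": {
  "deltas": "-15 0 -8 0 0 0 1;-49 0 -30 0 -0.15 0 1;-49 0 -30 0 -0.15 0 1;-47 50 -28 0 -0.15 -0.01 1;-44 110 -25 0 -0.15 -0.02 1;-40 170 -22 0 -0.15 -0.037 1;-38 225 -18 0.003 -0.15 -0.037 1;-38 248 0 0.003 -0.15 -0.037 1;-44 248 40 0.003 -0.15 -0.037 1;-50 248 70 0.003 -0.15 -0.037 1;-51.3 248 81 0.003 -0.15 -0.037 1;-51.3 248 81 0.003 -0.15 -0.037 1"
}}

```text
time_s: 8.3
eef_pos: [0.4396, -0.1482, 0.0195]
eef_rot: [-0.0, 0.998, -0.061, -0.0]
wrist_force: [0.2, 0.3, 0.4]
opening: 0.136
grasp_force: 58.9
```

Run:
```python
from h import *
print(tool()); delta([.4397,-.1485,.0072],-.123)
```

```text
[[ 0.9924 -0.1227 -0.      0.4396]
 [-0.1227 -0.9924  0.0001 -0.1482]
 [-0.0001 -0.0001 -1.      0.0195]
 [ 0.      0.      0.      1.    ]]
mm [ 0.1  0.3 12.3] rot [-0.  0. -0.]
```

Call:
{"api": "carry_out", "payload": {
  "deltas": "0 0 6 0 0 0 1;0 0 10 0 0 0 1;0 0 12 0 0 0 1;0 0 12 0 0 0 1;0 0 12 0 0 0 0.6;0 0 12 0 0 0 0.2;0 0 12 0 0 0 0;0 0 12 0 0 0 0;0 0 -10 0 0 0 0;0 0 -60 0 0 0 0;0 0 -110 0 0 0 0;0 0 -150 0 0 0 0"
}}

```text
time_s: 9.8
eef_pos: [0.4399, -0.1484, 0.1722]
eef_rot: [0.0, 0.998, -0.061, 0.001]
wrist_force: [1.8, -0.6, -0.0]
opening: 0.997
grasp_force: 0.0
```

Next I'll go over the rack with tool x towards the rack's +y, so the fingers close across the plate's faces.

Run:
```python
from h import *
print(sensors.get_obs()["q"]); delta([.50,.31,.25],1.67)
```

```text
[-0.5821 -0.0077  1.9368  0.0002  1.2109  1.1117]
mm [   3.5 -462.3  -78. ] rot [ 0.002 -0.001 -1.793]
```

Call:
{"api": "carry_out", "payload": {
  "deltas": "0 0 -50 0 0 -0.15 0;0 -50 -78 0 0 -0.3 0;1 -100 -78 0 0 -0.46 0;2 -150 -78 0 0 -0.62 0;2 -200 -78 0 0 -0.78 0;3 -250 -78 0 0 -0.94 0;3 -300 -78 0 0 -1.1 0;3 -350 -78 0 0 -1.26 0;3 -400 -78 0 0 -1.42 0;3 -440 -78 0 0 -1.58 0;3.5 -462 -78 0 0 -1.7 0;3.5 -462 -78 0 0 -1.793 0"
}}

```text
time_s: 11.3
eef_pos: [0.4994, 0.3115, 0.2477]
eef_rot: [-0.0, 0.669, 0.743, -0.0]
wrist_force: [0.2, 0.1, -1.2]
opening: 1.0
grasp_force: 0.0
```

Call:
{"api": "carry_out", "payload": {
  "deltas": "0 0 0 0 0 0 0;0 0 0 0 0 0 0;0 0 0 0 0 0 0"
}}

```text
time_s: 11.68
eef_pos: [0.4998, 0.3095, 0.2482]
eef_rot: [-0.0, 0.672, 0.741, 0.0]
wrist_force: [0.4, 0.8, 0.6]
opening: 1.001
grasp_force: 0.0
```

Run:
```python
from h import *
T=tool(); im=vision.camera("wrist"); np.save("T3.npy",T); cv2.imwrite("pics/w3.png",im); print(T); print(proj("wrist",[.4886,.326,.03],T))
cv2.imwrite("pics/w3c.png",cv2.resize(im[60:340,80:460],None,fx=2.1,fy=2.1,interpolation=cv2.INTER_CUBIC))
```

```text
[[-0.0973  0.9953  0.0001  0.4998]
 [ 0.9953  0.0973  0.0003  0.3095]
 [ 0.0003  0.0001 -1.      0.2482]
 [ 0.      0.      0.      1.    ]]
[269.2746 166.9866]
```

View pics/w3c.png

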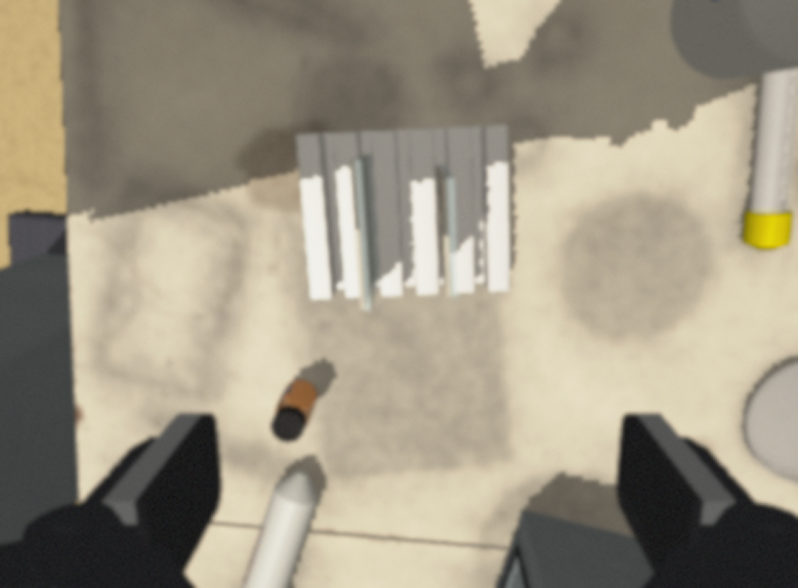

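The wrist view shows the rack, with up = +y and right = +x. The wide plate is on the left at crop (361..367, 155..310). The narrower plate is on the right at (448..452, 175..297), which is the +20 groove.

Run:
```python
from h import *
T=np.load("T3.npy"); f=lambda u,v:(80+u/2.1,60+v/2.1)
for n,a,b,z in (("low",(361,156),(367,309),.086),("tall",(448,176),(452,297),.116)):
    A=onz("wrist",f(*a),z,T);B=onz("wrist",f(*b),z,T); print(n,A,B,np.linalg.norm(A-B))
C=[onz("wrist",f(*c),.03,T) for c in [(298,134),(508,126),(508,291),(310,299)]]
for c in C: print(c)
print("ctr",np.mean(C,0), "yaw", [np.arctan2(*(C[1]-C[0])[1::-1]),np.arctan2(*(C[2]-C[3])[1::-1])])
im=cv2.imread("pics/w3.png")
cv2.imwrite("pics/w3d.png",cv2.resize(im[110:215,215:335],None,fx=5.7,fy=5.7,interpolation=cv2.INTER_CUBIC))
```

```text
low [0.4706 0.363  0.086 ] [0.4787 0.2927 0.086 ] 0.07075547646584633
tall [0.5087 0.3599 0.116 ] [0.5159 0.3098 0.116 ] 0.05063142599688499
[0.4325 0.3683 0.03  ]
[0.5415 0.383  0.03  ]
[0.5532 0.2951 0.03  ]
[0.4436 0.2798 0.03  ]
ctr [0.4927 0.3315 0.03  ] yaw [np.float64(0.13366480530035604), np.float64(0.13843740706717322)]
```

View pics/w3d.png

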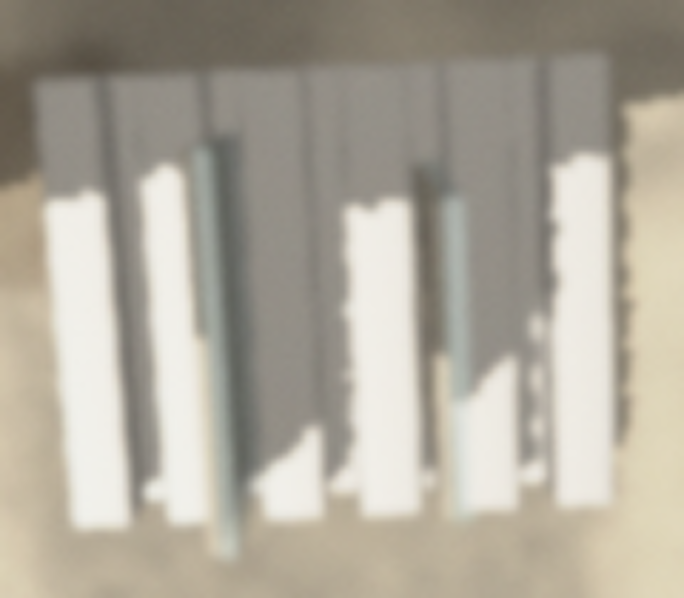

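The close-up shows the tall plate's top edge (bluish strip) from (455,195) to (460,520) in this crop. Its 50.6 mm length at z = 0.116 confirms it is the tall one.

Run:
```python
from h import *
T=np.load("T3.npy"); f=lambda u,v:(215+u/5.7,110+v/5.7)
A=onz("wrist",f(454,194),.116,T);B=onz("wrist",f(460.5,520),.116,T); m=(A+B)/2; print(A,B,m,np.linalg.norm(A-B),np.arctan2(*(A-B)[1::-1]))
g=[(m[0]+.5125)/2,(m[1]+.3342)/2]; print(g)
delta([*g,.14],1.5708+.136); delta([*g,.091],1.5708+.136)
```

```text
[0.5098 0.3598 0.116 ] [0.5163 0.31   0.116 ] [0.5131 0.3349 0.116 ] 0.050233413340535604 1.7010381106629968
[np.float64(0.512792151939966), np.float64(0.3345724268554999)]
mm [ 23.7  15.3 108.2] rot [ 0.    -0.    -0.038]
mm [ 23.7  15.3 157.2] rot [ 0.    -0.    -0.038]
```

Call:
{"api": "carry_out", "payload": {
  "deltas": "12 8 40 0 0 -0.038 0;24 15 80 0 0 -0.038 0;24 15 120 0 0 -0.038 0;24 15 145 0 0 -0.038 0;24 15 157 0 0 -0.038 0;24 15 157 0 0 -0.038 0;24 15 157 0 0 -0.038 0.5;24 15 157 0 0 -0.038 0.8;24 15 157 0 0 -0.038 1;24 15 157 0 0 -0.038 1;24 15 157 0 0 -0.038 1;24 15 157 0 0 -0.038 1"
}}

```text
time_s: 13.22
eef_pos: [0.512, 0.3353, 0.0915]
eef_rot: [-0.0, 0.657, 0.754, -0.0]
wrist_force: [-3.3, -1.2, 4.8]
opening: 0.044
grasp_force: 59.2
```

Run:
```python
from h import *
o=sensors.get_obs(); print(tool(),o["wrist_force"],o["opening"],o["grasp_force"])
```

```text
[[-0.1369  0.9906 -0.0008  0.512 ]
 [ 0.9906  0.1369  0.      0.3353]
 [ 0.0002 -0.0008 -1.      0.0915]
 [ 0.      0.      0.      1.    ]] [-3.299  -1.1553  4.8292] 0.043796370989999174 59.184579849243164
```

Run:
```python
from h import *
delta([.512,.3353,.26],1.7068); delta([.5926,.0167,.26],1.5708-.1625)
```

```text
mm [   0.1   -0.1 -168.5] rot [-0.001 -0.     0.001]
mm [-326.6   36.2 -168.6] rot [-0.001 -0.     0.3  ]
```

Call:
{"api": "carry_out", "payload": {
  "deltas": "0 0 -6 0 0 0 1;0 0 -20 0 0 0 1;0 0 -50 0 0 0 1;0 0 -100 0 0 0 1;0 0 -150 0 0 0 1;-40 4 -168 0 0 0.04 1;-90 10 -168 0 0 0.09 1;-145 16 -168 0 0 0.15 1;-200 22 -168 0 0 0.2 1;-255 28 -168 0 0 0.26 1;-300 33 -168 0 0 0.3 1;-327 36 -168 0 0 0.3 1"
}}

```text
time_s: 14.72
eef_pos: [0.5935, 0.0135, 0.2603]
eef_rot: [0.001, 0.763, 0.646, 0.001]
wrist_force: [-0.2, 0.6, -0.2]
opening: 0.041
grasp_force: 58.7
```

Call:
{"api": "carry_out", "payload": {
  "deltas": "0 0 0 0 0 0 1;0 0 0 0 0 0 1;0 0 0 0 0 0 1;0 0 0 0 0 0 1"
}}

```text
time_s: 15.22
eef_pos: [0.5925, 0.0172, 0.2592]
eef_rot: [-0.0, 0.762, 0.648, 0.0]
wrist_force: [-0.4, 0.2, -0.2]
opening: 0.048
grasp_force: 58.7
```

Run:
```python
from h import *
T=tool(); im=vision.camera("wrist"); np.save("T4.npy",T); cv2.imwrite("pics/w4.png",im); print(T, sensors.get_obs()["wrist_force"])
p=proj("wrist",[.6023,.0759,.095],T); print(p)
for c in [[-27,-4.5],[27,-4.5],[27,4.5],[-27,4.5]]:
    pass
u,v=p.astype(int); cv2.imwrite("pics/w4c.png",cv2.resize(im[max(v-85,0):v+75,max(u-110,0):u+110],None,fx=3.6,fy=3.6,interpolation=cv2.INTER_CUBIC)); print(max(v-85,0),max(u-110,0))
```

```text
[[ 0.1607  0.987   0.0002  0.5925]
 [ 0.987  -0.1607  0.0003  0.0172]
 [ 0.0003  0.0001 -1.      0.2592]
 [ 0.      0.      0.      1.    ]] [-0.3742 -1.0644 -0.2963]
[277.9426 130.8775]
45 167
```

View pics/w4c.png

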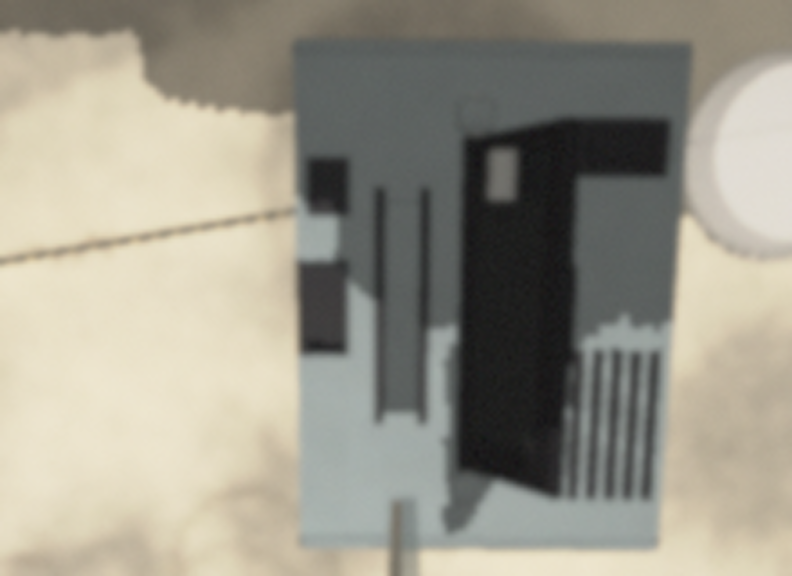

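The wrist view shows:
- The slot between two dark trims, at crop x 385..421 and y 200..411, so the centre is about (403,305).
- The open cover to the right of it.
- The plate's lower corner at (392..417, 498).

Run:
```python
from h import *
T=np.load("T4.npy"); f=lambda u,v:(167+u/3.6,45+v/3.6)
S=onz("wrist",f(403,305),.095,T)
a=onz("wrist",f(403,200),.095,T);b=onz("wrist",f(403,411),.095,T)
l=onz("wrist",f(379.5,187),.095,T);l2=onz("wrist",f(381.5,422),.095,T);r=onz("wrist",f(424.5,187),.095,T);r2=onz("wrist",f(425,422),.095,T)
print("S",S,np.linalg.norm(a-b),[np.arctan2(*(p-q)[1::-1])-np.pi/2 for p,q in((l,l2),(r,r2))],np.linalg.norm(l-r))
C=[onz("wrist",f(*c),.095,T) for c in [(294,43),(691,43),(658,546),(300,546)]]
for c in C: print(c)
foot=lambda x,y:np.array(proj("wrist",T[:3,3]+T[:3,:3]@[x,y,.0855],T)-[167,45])*3.6
print(foot(.0242,0),foot(.0242,.0025),foot(.0242,-.0025))
F=onz("wrist",f(404.5,498),T[2,3]-.0855,T); print("foot edge tool",T[:3,:3].T@(F-T[:3,3]))
print("S tool",T[:3,:3].T@(S-T[:3,3]))
```

```text
S [0.6034 0.0768 0.095 ] 0.053526818780403836 [np.float64(-0.15853842779936023), np.float64(-0.15483108351059993)] 0.011441143779552677
[0.587 0.143 0.095]
[0.6836 0.1272 0.095 ]
[0.6624 0.0017 0.095 ]
[0.5649 0.0176 0.095 ]
[397.5846 499.7163] [409.9098 499.7088] [385.2593 499.7238]
foot edge tool [0.0246 0.0014 0.0855]
S tool [0.0605 0.0011 0.1642]
```

Call:
{"api": "carry_out", "payload": {
  "deltas": "20 0 0 0 0 0 1;45 0 20 0 0 0 1;61 -0.3 40 0 0 0 1;61 -0.3 55 0 0 0 1;61 -0.3 62 0 0 0 1;61 -0.3 62 0 0 0 1;61 -0.3 62 0 0 0 1;61 -0.3 62 0 0 0 1"
}}

```text
time_s: 16.27
eef_pos: [0.6028, 0.076, 0.1979]
eef_rot: [0.0, 0.762, 0.647, 0.001]
wrist_force: [0.1, 0.3, -0.6]
opening: 0.042
grasp_force: 58.7
```

Run:
```python
from h import *
T=np.load("T4.npy"); p=T[:3,3]+T[:3,:3]@[.0609,-.0003,0]
N=tool(); im=vision.camera("wrist"); cv2.imwrite("pics/w5.png",im); np.save("T5.npy",N)
print(p, N, sensors.get_obs()["wrist_force"]); p[2]=.1255; delta(p,1.5708-.1605)
```

```text
[0.602  0.0774 0.2592] [[ 0.1628  0.9867  0.0015  0.6028]
 [ 0.9867 -0.1628  0.0001  0.076 ]
 [ 0.0003  0.0014 -1.      0.1979]
 [ 0.      0.      0.      1.    ]] [-0.3413  0.3426 -0.7406]
mm [ 1.1 -0.9 72.3] rot [ 0.001 -0.    -0.003]
```

Call:
{"api": "carry_out", "payload": {
  "deltas": "0 0 0 0 0 0 1;0 0 0 0 0 0 1;0 0 0 0 0 0 1;0 0 0 0 0 0 1"
}}

```text
time_s: 16.82
eef_pos: [0.6023, 0.0765, 0.1971]
eef_rot: [-0.0, 0.762, 0.647, 0.0]
wrist_force: [0.1, -0.6, -0.9]
opening: 0.049
grasp_force: 58.7
```

Run:
```python
from h import *
T=np.load("T4.npy"); p=T[:3,3]+T[:3,:3]@[.0609,-.0003,0]; p[2]=.1255
for i in range(5):
    vision.camera("wrist"); print(tool()[:3,3]); delta(p,1.5708-.1605)
```

```text
[0.6022 0.0765 0.197 ]
mm [ 0.8 -0.3 71.5] rot [-0.    -0.    -0.002]
[0.6022 0.0765 0.197 ]
mm [ 0.8 -0.3 71.6] rot [-0.    -0.    -0.002]
[0.6023 0.0765 0.1971]
mm [ 0.8 -0.4 71.6] rot [-0.    -0.    -0.002]
[0.6023 0.0765 0.1971]
mm [ 0.8 -0.4 71.6] rot [-0.    -0.    -0.002]
[0.6023 0.0764 0.1971]
mm [ 0.9 -0.4 71.6] rot [-0.    -0.    -0.002]
```

Call:
{"api": "carry_out", "payload": {
  "deltas": "0.8 -0.3 4 0 0 0 1;0.8 -0.3 10 0 0 0 1;0.8 -0.3 15 0 0 0 1;0.8 -0.3 20 0 0 0 1;0.8 -0.3 25 0 0 0 1;0.8 -0.3 30 0 0 0 1;0.8 -0.3 30 0 0 0 1;0.8 -0.3 30 0 0 0 1"
}}

```text
time_s: 18.08
eef_pos: [0.6022, 0.0773, 0.1673]
eef_rot: [0.0, 0.762, 0.647, 0.0]
wrist_force: [-0.1, 0.3, -0.2]
opening: 0.047
grasp_force: 58.7
```

No contact force, so the plate is in the slot. Now down to half depth.

Call:
{"api": "carry_out", "payload": {
  "deltas": "0 0 6 0 0 0 1;0 0 12 0 0 0 1;0 0 18 0 0 0 1;0 0 24 0 0 0 1;0 0 30 0 0 0 1;0 0 36 0 0 0 1;0 0 40 0 0 0 1;0 0 42 0 0 0 1;0 0 42 0 0 0 1;0 0 42 0 0 0 1;0 0 42 0 0 0 1;0 0 42 0 0 0 1"
}}

```text
time_s: 19.58
eef_pos: [0.6022, 0.0773, 0.1252]
eef_rot: [-0.0, 0.762, 0.647, 0.0]
wrist_force: [-0.6, 0.1, -0.1]
opening: 0.046
grasp_force: 58.7
```

Run:
```python
from h import *
im=vision.camera("scene"); im2=vision.camera("wrist")
cv2.imwrite("pics/final.png",np.hstack([cv2.resize(im[140:260,190:310],(400,400),interpolation=cv2.INTER_CUBIC),cv2.resize(im2[60:340,130:430],(400,400))]))
o=sensors.get_obs(); print(o["time_s"],o["eef_pos"],o["wrist_force"],o["torque"],o["grasp_force"])
```

```text
19.675 [0.6022 0.0773 0.1252] [-0.2849 -0.7139 -0.7891] [ 0.0072 -0.0688  0.0476] 58.66872489452362
```

```bash
python3 -c "
from bench import ctrl; print(ctrl.hand_in())"
```

```text
the job is handed in; nothing more can be done
None
```

The job is handed in at about 20 s: the cover is open, the spatula was released at bench level where it started, and the gripper holds the tall plate about 55 mm deep in the slot. I had no picture views left for the end state, so the final depth and lack of contact rest on the arm pose and near-zero wrist force.

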